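Snap the blue-banded socket onto the bench spindle

ROBOT

A 7-joint arm with a two-finger parallel gripper is mounted at the origin on the work surface. World frame = base frame: x ahead of the robot, y to its left, z up, the work surface at z = 0. Lengths are in m, angles in rad, forces in N, time in s.
With the tool pointing down it reaches from about 0.4 to 0.875 m from the base axis. Payload 4.4 kg.
Tool frame: the origin (TCP) lies between the finger pads; the fingertips stand 17 mm ahead of it and the grasp point (between the pads) lies 2 mm behind it; z points along the fingers, y is the line along which they close (so a half turn about z gives the same grasp; the last joint's range is limited). The gripper opens to 85 mm and grips with 20 to 120 N. Pads are 22 mm wide; open, the fingers measure 114 mm over their backs; the gripper's body (76 mm by 85 mm) begins 54 mm behind the grasp point. The pads swing forward as they close: fully open they stand 13 mm farther back than shut.
Start: joints at [1.134, 0.628, 0.038, 1.517, -0.027, 0.996, -0.02], TCP at [0.236, -0.606, 0.248] pointing down, gripper open.
Joint ranges: [-3.06, 3.06], [-0.37, 2.12], [-1.25, 1.32], [0.18, 2.47], [-1.1, 4.24], [0.23, 1.98], [-2.94, 2.94]. Speed limits (rad/s): [2.57, 2.57, 3.14, 3.14, 3.14, 3.14, 3.14].

INTERFACE

Orientations are given as a rotation vector (axis times angle).
In Python, from cell import sensors, optics, ctrl gives the robot as it stands.
- The arm moves only by the tool play_rows, never from a script. Its argument "motion" is a list of rows, each an object with "gripper": the closure, from 0 (fully open) to 1 (shut); "xyz": the shift along the world's x, y, z in cm, a list of three; "twist": the turn, a rotation vector about the world's x, y, z in degrees, a list of three. A call has 1 to 8 rows; each row shifts and turns the commanded pose from where the row before left it; what a row does not reach is not made up. A row lasts 1/8 s, in which the tool goes at most 62.5 mm and 10.7 degrees, less where a joint would pass 70% of its speed; a pose out of reach is approached as far as the arm can. A call with a gripper value outside its range is refused whole. The fingers move at their own pace and stop on an object; the grip force is fixed at half the most. Time passes only in rows, so rows that do not move let the fingers close. It gives the time, the measured TCP pose, the force, the opening and the grip force at its end, in the units of the state.
- sensors.state(): the state, without advancing time (a new reading comes with each control period).
- optics.read_camera(name): name is "side" or "top" or "wrist"; returns a dict with "frame" (480x640x3 uint8, red, green, blue), "depth" (480x640 float32, m along the optical axis (not along the pixel's ray), 0 where there is no reading), "fovy" (degrees; the focal length in pixels is half the picture's height over the tangent of half this angle, whatever the lens; pixels are square), "cx", "cy" (the principal point, pixels), "D" ([k1, k2, p1, p2, k3] as OpenCV has them; the pictures are not rectified), "world_to_cam" (4x4, takes a point from world to camera coordinates); the wrist camera has in their place "tool_from_camera" (4x4, takes a point from camera to tool coordinates, whose origin is the TCP and whose axes are the flange's). Camera axes: x right, y down, z forward; pixel columns grow to the right and rows downward; lengths in m; the calibration is good to about 2 mm. A picture is of the moment at which its call begins: read the wrist's pose just before it.
- ctrl.finish_job(): hands the job in; it is judged then, once.
The state is a dict: "time_s": time; "joint_pos": joint angles; "qvel": joint speeds; "effort": joint torques, N m; "eef_pos": TCP position; "tool_rot": TCP orientation; "force": force on the tool from outside, world axes, zero at the start; "torque": the same for the moment, N m; "grip_width": finger opening in m; "grip_force": force on a finger pad.
Only numpy, scipy, OpenCV 4.12 (cv2) and the standard library are available. Lean on these libraries where they do the work, as an engineer would, in place of code of your own. Each camera call takes 0.05 s, during which the arm holds its last target. There are 200 camera calls.

TASK

Take the socket with the blue band out of the wooden tray and fit it on the square drive of the sprung bench spindle: feel for the square by turning it under light pressure, then push it fully home until the spring ball clicks, without forcing the spindle down against its stop. Then, still holding it, pull up gently so that the spindle visibly rises with it, hold it there a moment to prove that it is locked, let it back down and let go. Leave the other two sockets, the mallet and the glue pot as they are.

Things in the scene. Friction and masses are not known exactly. Their poses are not given: they have to be found in the camera images.
- socket_blue: Round steel socket, 38 mm across, 52 mm tall, 0.2-0.4 kg, blue band 10-20 mm above its underside, standing mouth down in the tray. Origin: centre of its underside (mouth); z up; x, y square to the flats of its hole: 20 mm square, 22 mm deep, open below with a 2.5 mm 45 degree lead-in; a groove for the ball runs inside 6-14 mm above the mouth. Grip the plain upper 30 mm.
- drive_top (a point): Centre of the flat top of the spindle's upright square drive, 120 mm above the bench at rest; moves up and down with the spindle. z up; x, y are the pedestal's, NOT the square's: the square (19 mm, 24 mm tall) stands turned by an unreported angle up to 0.4 rad either way from them, and resists turning with 0.3 N m. Fully home, this point is 22 mm above the socket's mouth.
- pedestal: Green pedestal bolted to the bench: foot 130 mm square, 12 mm thick; round column to 62 mm height. Origin: centre of its underside, on the spindle's axis. The steel spindle with its 38 mm brass collar floats in it on a spring of 1.2 N per mm: it can sink 16 mm and rise 12 mm from rest, gives way under a push and sags 2-3 mm under the fitted socket.
- tray: Low wooden tray, 100 x 264 mm, 22 mm tall, 8 mm walls and floor, split along its y into three compartments 85 mm apart, one socket standing in each. Origin: centre of its underside; z up.
- socket_red: Socket of the same outside size with a red band, in another compartment; leave it. Origin: centre of its underside.
- socket_yellow: Socket of the same outside size with a yellow band, in another compartment; leave it. Origin: centre of its underside.
- mallet: Wooden mallet lying on the bench, head 65 x 110 x 60 mm, handle 26 mm thick; leave it. Origin: on the bench under the handle; x points to the head.
- glue_pot: White pot with red lid, 90 mm across, 105 mm tall; leave it. Origin: centre of its underside.
- spring_ball (a point): Point on the spindle's axis level with the spring ball, 12 mm below the drive's top. The ball stands 2.5 mm proud of one flat of the drive. Resistance starts with the socket about 8 mm on and the ball clicks into the groove between 18 and 22 mm. Pushing past it takes 9 to 13 N; pulling off takes 10 N or more.
Mind the look-alikes: they are no part of the job. What is shaped like the socket_blue but pink or turquoise is not meant.

How it is judged:
On the way, in this order (a step that is already met when the one before it is completed fails the run):
1. the blue-banded socket is lifted out of the tray (z of socket_blue in the frame of tray above 0.04 m), for 0.1 s.
2. the socket is on the drive, pushed home past the click (mouth at least 19.5 mm below the drive's top), upright and centred (z of socket_blue in the frame of drive_top below -0.0195 m and horizontal distance between socket_blue and drive_top below 0.003 m and angle between the z axis of socket_blue and the z axis of drive_top, either way round below 0.08 rad and height (world z) of drive_top below 0.1225 m), for 0.1 s.
3. held by the gripper, the socket draws the spindle up at least 3 mm above rest without slipping off the ball (height (world z) of drive_top above 0.123 m and z of socket_blue in the frame of drive_top below -0.0175 m and contact force between the fingers and socket_blue above 1 N), for 0.2 s.
At the end, for the whole second after the job is handed in: Blue socket home on the drive (mouth 18 mm or more below the drive top, within 3 mm of its axis, upright within 0.08 rad), at rest, released; drive top back at 114 to 121.5 mm height; the other two sockets upright within 15 mm of where they were (z of socket_blue in the frame of drive_top below -0.018 m and horizontal distance between socket_blue and drive_top below 0.003 m and angle between the z axis of socket_blue and the z axis of drive_top, either way round below 0.08 rad and height (world z) of drive_top between 0.114 and 0.1215 m and linear speed of socket_blue below 0.02 m/s and distance of each of socket_red, socket_yellow from where it was at the start of the episode below 0.015 m and angle between each of socket_red, socket_yellow's own z axis and vertical below 0.1 rad); the robot touches nothing.
It fails at once if the spindle is forced down against its stop (drive top pressed more than 14.5 mm below rest, over 17 N) (height (world z) of drive_top below 0.1055 m).
It fails at once if another socket is moved more than 20 mm (distance of any of socket_red, socket_yellow from where it was at the start of the episode above 0.02 m).
It fails at once if the mallet or the glue pot is moved more than 20 mm (distance of any of mallet, glue_pot from where it was at the start of the episode above 0.02 m).
It also fails if it takes over 72 s, if anything falls off the work surface, if the arm or the gripper's body presses on something with over 40 N, if the wrist force passes 120 N, or if a joint passes its speed limit or range.

## Working session

There is one attempt and no reset: what is moved stays moved. The work goes in short steps, Python scripts to look and compute and a tool call to move; the robot and the scene stay as the last step left them, time stands still between calls to the robot, and variables do not carry over. Pictures are saved under pics/ and viewed, at most 10 in all, crops included, and the job is handed in when it is done.

Besides the shell and the picture viewer there is one more tool, called after "Call:" by a JSON object that holds its "fn" and its "kwargs". play_rows: Moves the arm, as the interface text tells. Its arguments: {"type":"object","properties":{"motion":{"type":"array"}},"required":["motion"]}

```bash
mkdir -p pics; ls; cat > h.py <<'E'
import numpy as np, cv2
from cell import sensors, optics, ctrl
from scipy.spatial.transform import Rotation as R
def cam(n):
    s=sensors.state(); c=optics.read_camera(n)
    f=240/np.tan(np.radians(c['fovy'])/2)
    c['K']=np.array([[f,0,c['cx']],[0,f,c['cy']],[0,0,1]]); c['s']=s
    if 'world_to_cam' in c: c['T']=np.linalg.inv(np.array(c['world_to_cam']))
    else:
        W=np.eye(4); W[:3,:3]=R.from_rotvec(s['tool_rot']).as_matrix(); W[:3,3]=s['eef_pos']
        c['T']=W@np.array(c['tool_from_camera'])
    return c
def ray(c,u,v):
    p=cv2.undistortPoints(np.array([[[u,v]]],float),c['K'],np.array(c['D'],float))[0,0]
    return np.array([p[0],p[1],1.])
def pt(c,u,v,z=None):
    r=ray(c,u,v); T=c['T']
    if z is None: d=c['depth'][int(v),int(u)]
    else: d=(z-T[2,3])/(T[:3,:3]@r)[2]
    return T[:3,:3]@(r*d)+T[:3,3]
def save(c,n,box=None,k=1):
    im=c['frame'][:,:,::-1]
    if box: im=im[box[1]:box[3],box[0]:box[2]]
    cv2.imwrite('pics/'+n,cv2.resize(im,None,fx=k,fy=k,interpolation=cv2.INTER_CUBIC))
E
python3 - <<'E'
from h import *
import pickle
for n in ('top','side'):
    c=cam(n); save(c,n+'0.png'); pickle.dump(c,open(n+'.pkl','wb')); print(n,c['T'][:3,3],c['fovy'])
print(sensors.state())
E
```

```text
pics
top [0.38904139 0.03148224 1.12353601] 53.69381460022613
side [ 0.36112176 -0.64458646  0.93498193] 54.05429379234143
{'time_s': 0.1, 'joint_pos': array([ 1.13418835,  0.62923658,  0.0384563 ,  1.51825331, -0.02703148,
        0.99631715, -0.02000657]), 'qvel': array([-0.00013685, -0.00180805, -0.00215562, -0.00390136,  0.00010555,
        0.00077129,  0.00032031]), 'effort': array([ 2.30007128e-03, -5.64533329e+01,  1.23019550e+00, -1.93978661e+01,
        1.12286882e-02,  5.37197397e-03, -3.48065385e-05]), 'eef_pos': array([ 0.2353795 , -0.60531882,  0.24749699]), 'tool_rot': array([-3.08612150e+00, -5.78774574e-01,  4.85383078e-04]), 'force': array([0.18420904, 0.64440492, 0.16213615]), 'torque': array([ 0.00061132, -0.08532529,  0.005996  ]), 'grip_force': 0.0, 'grip_width': 0.08515385225153839}
```

View pics/top0.png

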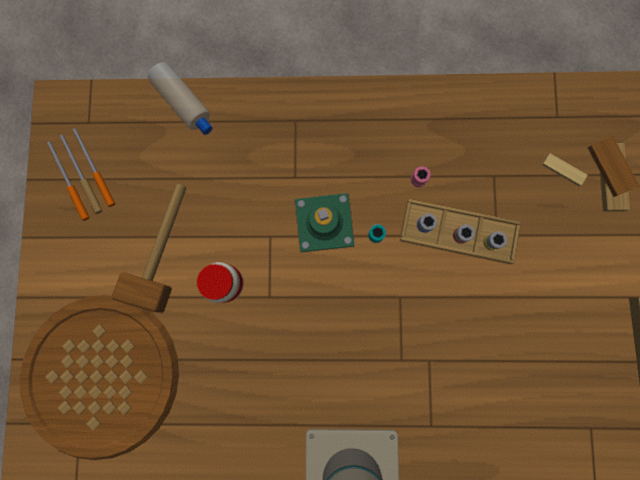

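View pics/side0.png

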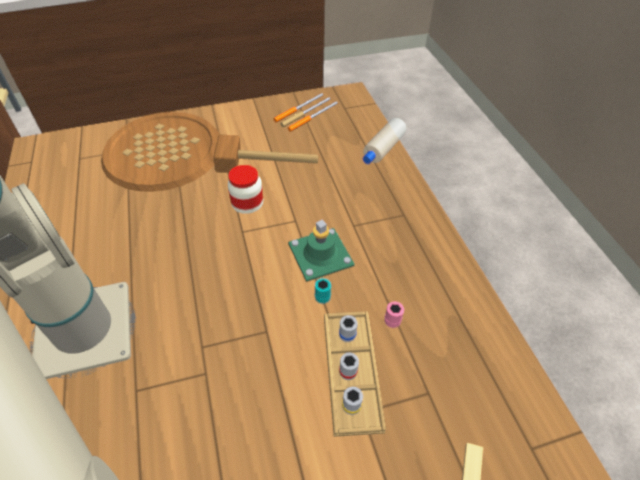

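Top: candidates are sockets at (428,223), (466,233) and (498,240) in the tray, with a turquoise look-alike at (377,233) and a pink one at (421,176). In the side view the tray sockets are at (348,327) blue?, (349,364) red? and (353,400) yellow?. I'll check with one close crop and measure.

```bash
python3 - <<'E'
from h import *
import pickle
t=pickle.load(open('top.pkl','rb')); s=pickle.load(open('side.pkl','rb'))
a=s['frame'][205:440,270:430,::-1]; b=t['frame'][160:280,280:540,::-1]
a=cv2.resize(a,None,fx=2.4,fy=2.4,interpolation=cv2.INTER_CUBIC); b=cv2.resize(b,None,fx=1.6,fy=1.6,interpolation=cv2.INTER_CUBIC)
im=np.zeros((600,800,3),np.uint8); im[:a.shape[0],:a.shape[1]]=a; im[:b.shape[0],384:384+b.shape[1]]=b
cv2.imwrite('pics/crop1.png',im)
for u,v in [(428,223),(466,233),(498,240)]: print('top',pt(t,u,v,.06))
for u,v in [(348,323),(349,360),(353,396)]: print('side',pt(s,u,v,.06))
print('drive',pt(t,323,215,.12),pt(s,321,224,.12))
def seg(c,mask,lab,zr,box):
    vs,us=np.nonzero(mask[box[1]:box[3],box[0]:box[2]]); P=np.array([pt(c,u+box[0],v+box[1]) for u,v in zip(us,vs)])
    P=P[(P[:,2]>zr[0])&(P[:,2]<zr[1])]; print(lab,len(P),P.min(0),P.max(0),P.mean(0)) if len(P) else None
for c,n,bs in ((t,'t',[(410,205,445,242),(448,215,483,252),(483,222,516,258)]),(s,'s',[(333,312,365,345),(334,346,366,380),(337,382,369,416)])):
    for b in bs: seg(c,c['depth']>0,n,(.05,.075),b)
seg(t,t['depth']>0,'drive t',(.110,.13),(300,195,350,250)); seg(s,s['depth']>0,'drive s',(.110,.13),(290,200,350,260))
E
```

```text
top [ 0.56425042 -0.17572835  0.06      ]
top [ 0.54106234 -0.2596155   0.06      ]
top [ 0.52493885 -0.32962964  0.06      ]
side [ 0.56876954 -0.17549992  0.06      ]
side [ 0.54393855 -0.25663701  0.06      ]
side [ 0.52774535 -0.32940991  0.06      ]
drive [0.57300893 0.05952967 0.12      ] [0.57714661 0.05957842 0.12      ]
t 230 [ 0.55082523 -0.19629603  0.05047674] [ 0.58724527 -0.15888623  0.06660797] [ 0.56847531 -0.17625669  0.06001962]
t 231 [ 0.5249295  -0.27837415  0.05090547] [ 0.56195474 -0.24198387  0.06403073] [ 0.54286346 -0.25945389  0.05975948]
t 243 [ 0.50915628 -0.34739817  0.05031276] [ 0.54568883 -0.31136138  0.06588955] [ 0.52705837 -0.32891759  0.05995929]
s 248 [ 0.55120708 -0.19364149  0.05002357] [ 0.58737878 -0.15756905  0.06603867] [ 0.56853549 -0.17827794  0.0603254 ]
s 296 [ 0.5252226  -0.27765524  0.05051049] [ 0.56312015 -0.23948865  0.06606339] [ 0.54282627 -0.26051243  0.06089442]
s 331 [ 0.50914676 -0.34853333  0.05071391] [ 0.54629468 -0.30998521  0.06468208] [ 0.52710754 -0.33109678  0.06060882]
drive t 84 [0.56556452 0.05089375 0.11106542] [0.58785788 0.07264279 0.12439828] [0.57605846 0.06120164 0.11974539]
drive s 84 [0.56615958 0.04752962 0.11033736] [0.58869831 0.0725035  0.12430203] [0.57634577 0.05805895 0.11822502]
```

View pics/crop1.png

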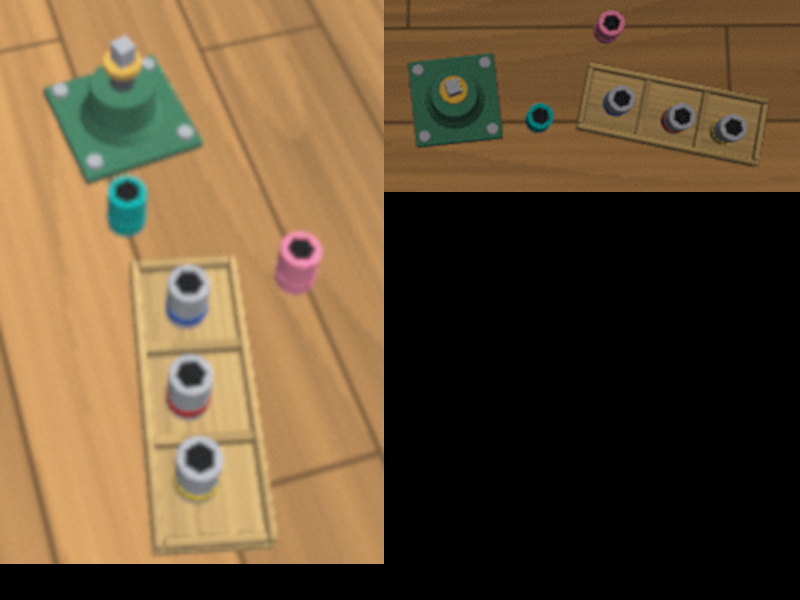

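The crop shows the blue-banded socket nearest the pedestal: top image (428,223), side image (348,327). It sits at about (0.5685, -0.177) with its top at 0.060, which is the expected height. The drive is at about (0.576, 0.060). Approaching.

Call:
{"fn": "play_rows", "kwargs": {"motion": [{"gripper": 0,"xyz": [2.4,3.1,0],"twist": [0,0,4]},{"gripper": 0,"xyz": [2.4,3.1,0],"twist": [0,0,4]},{"gripper": 0,"xyz": [2.4,3.1,0],"twist": [0,0,4]},{"gripper": 0,"xyz": [2.4,3.1,0],"twist": [0,0,4]},{"gripper": 0,"xyz": [2.4,3.1,0],"twist": [0,0,4]},{"gripper": 0,"xyz": [2.4,3.1,0],"twist": [0,0,4]},{"gripper": 0,"xyz": [2.4,3.1,0],"twist": [0,0,4]},{"gripper": 0,"xyz": [2.4,3.1,0],"twist": [0,0,4]}]}}

```text
time_s: 1.1
eef_pos: [0.428, -0.3566, 0.248]
tool_rot: [-2.806, -1.411, 0.0]
force: [-0.2, 0.5, 0.1]
grip_width: 0.0853
grip_force: 0.0
```

Call:
{"fn": "play_rows", "kwargs": {"motion": [{"gripper": 0,"xyz": [2.4,3.1,-0.5],"twist": [0,0,4]},{"gripper": 0,"xyz": [2.4,3.1,-0.5],"twist": [0,0,4]},{"gripper": 0,"xyz": [2.4,3.1,-0.5],"twist": [0,0,4]},{"gripper": 0,"xyz": [2.4,3.1,-0.5],"twist": [0,0,4]},{"gripper": 0,"xyz": [2.4,3.1,-1],"twist": [0,0,4]},{"gripper": 0,"xyz": [1.7,2.3,-1],"twist": [0,0,3]},{"gripper": 0,"xyz": [0,0,0],"twist": [0,0,0]},{"gripper": 0,"xyz": [0,0,0],"twist": [0,0,0]}]}}

```text
time_s: 2.1
eef_pos: [0.5638, -0.1809, 0.2081]
tool_rot: [-2.473, -1.938, 0.002]
force: [-0.0, 0.2, -0.9]
grip_width: 0.0857
grip_force: 0.0
```

```bash
cat >> h.py <<'E'
def st():
    s=sensors.state(); M=R.from_rotvec(s['tool_rot']).as_matrix()
    print('t',s['time_s'],'p',s['eef_pos'].round(4),'yaw y',np.degrees(np.arctan2(M[1,1],M[0,1])).round(2),'zt',M[:,2].round(4),'F',s['force'].round(2),'T',s['torque'].round(3),'w',round(s['grip_width'],4),'gf',round(s['grip_force'],1),'j7',s['joint_pos'].round(2))
def tops(c,zr,ctr,r):
    v,u=np.nonzero(c['depth']>0); p=cv2.undistortPoints(np.stack([u,v],1)[:,None].astype(float),c['K'],np.array(c['D'],float))[:,0]
    d=c['depth'][v,u]; P=np.c_[p*d[:,None],d]@c['T'][:3,:3].T+c['T'][:3,3]
    k=(P[:,2]>zr[0])&(P[:,2]<zr[1])&(np.hypot(P[:,0]-ctr[0],P[:,1]-ctr[1])<r); return P[k],np.c_[u,v][k]
E
python3 - <<'E'
from h import *
st(); c=cam('wrist'); save(c,'wr1.png')
P,_=tops(c,(.05,.075),(.5685,-.177),.035); print(len(P),P.min(0),P.max(0),(P.min(0)+P.max(0))/2, np.median(P,0))
E
```

```text
t 2.1 p [ 0.5638 -0.1809  0.2081] yaw y -13.83 zt [-1.2e-03 -8.0e-04 -1.0e+00] F [-0.    0.23 -0.9 ] T [-0.096 -0.003  0.045] w 0.0857 gf 0.0 j7 [ 0.41  0.6  -0.23  1.72  0.17  0.84 -0.14]
1608 [ 0.54905742 -0.19457358  0.05005724] [ 0.58654601 -0.15728561  0.06297611] [ 0.56780172 -0.1759296   0.05651668] [ 0.56810466 -0.17457978  0.06053879]
```

View pics/wr1.png

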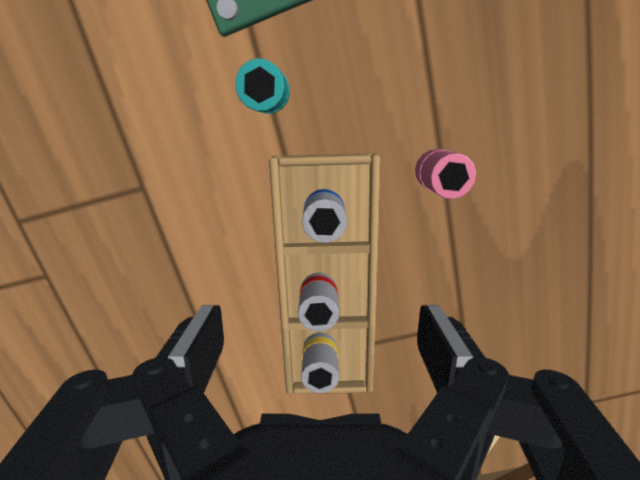

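Blue socket top at wrist pixel (325,221), measured at (0.568, -0.176). The fingers straddle the tray's short side. Descending.

Call:
{"fn": "play_rows", "kwargs": {"motion": [{"gripper": 0,"xyz": [0.4,0.5,-3],"twist": [0,0,0]},{"gripper": 0.1,"xyz": [0,0,-3],"twist": [0,0,0]},{"gripper": 0.2,"xyz": [0,0,-3],"twist": [0,0,0]},{"gripper": 0.2,"xyz": [0,0,-3],"twist": [0,0,0]},{"gripper": 0.2,"xyz": [0,0,-2.5],"twist": [0,0,0]},{"gripper": 0.2,"xyz": [0,0,-1.9],"twist": [0,0,0]},{"gripper": 0.2,"xyz": [0,0,0],"twist": [0,0,0]},{"gripper": 0.2,"xyz": [0,0,0],"twist": [0,0,0]}]}}

```text
time_s: 3.15
eef_pos: [0.5691, -0.1753, 0.0451]
tool_rot: [2.471, 1.938, 0.001]
force: [-0.7, 0.3, -0.3]
grip_width: 0.068
grip_force: 0.0
```

```bash
python3 -c "
from h import *
st()"
```

```text
t 3.15 p [ 0.5691 -0.1753  0.0451] yaw y -13.79 zt [ 1.3e-03 -5.0e-04 -1.0e+00] F [-0.67  0.32 -0.27] T [ 0.016  0.019 -0.035] w 0.068 gf 0.0 j7 [ 0.35  0.83 -0.16  1.81  0.25  0.51 -0.21]
```

Call:
{"fn": "play_rows", "kwargs": {"motion": [{"gripper": 0.4,"xyz": [-0.1,-0.05,0],"twist": [0,0,0]},{"gripper": 0.7,"xyz": [0,0,0],"twist": [0,0,0]},{"gripper": 1,"xyz": [0,0,0],"twist": [0,0,0]},{"gripper": 1,"xyz": [0,0,0],"twist": [0,0,0]},{"gripper": 1,"xyz": [0,0,0],"twist": [0,0,0]},{"gripper": 1,"xyz": [0,0,0],"twist": [0,0,0]}]}}

```text
time_s: 3.9
eef_pos: [0.568, -0.1756, 0.0454]
tool_rot: [2.471, 1.939, 0.001]
force: [-0.1, -0.7, 6.6]
grip_width: 0.0365
grip_force: 59.6
```

```bash
python3 -c "
from h import *
st()"
```

```text
t 3.9 p [ 0.568  -0.1756  0.0454] yaw y -13.76 zt [ 1.2e-03 -7.0e-04 -1.0e+00] F [-0.12 -0.66  6.65] T [-0.022  0.319 -0.015] w 0.0365 gf 59.6 j7 [ 0.35  0.83 -0.16  1.82  0.25  0.51 -0.21]
```

Call:
{"fn": "play_rows", "kwargs": {"motion": [{"gripper": 1,"xyz": [0,0,0.5],"twist": [0,0,0]},{"gripper": 1,"xyz": [0,0,1.5],"twist": [0,0,0]},{"gripper": 1,"xyz": [0,0,3],"twist": [0,0,0]},{"gripper": 1,"xyz": [0,0,4],"twist": [0,0,0]},{"gripper": 1,"xyz": [0,0.5,4],"twist": [0,0,0]},{"gripper": 1,"xyz": [0,3,4],"twist": [0,0,0]},{"gripper": 1,"xyz": [0,4,3.5],"twist": [0,0,0]},{"gripper": 1,"xyz": [0,3.5,1],"twist": [0,0,0]}]}}

```text
time_s: 4.9
eef_pos: [0.5685, -0.0637, 0.2627]
tool_rot: [2.469, 1.938, 0.006]
force: [0.2, -0.3, -3.4]
grip_width: 0.0362
grip_force: 60.7
```

Call:
{"fn": "play_rows", "kwargs": {"motion": [{"gripper": 1,"xyz": [0,0.5,0],"twist": [0,0,0]},{"gripper": 1,"xyz": [0,0,0],"twist": [0,0,0]},{"gripper": 1,"xyz": [0,0,0],"twist": [0,0,0]}]}}

```text
time_s: 5.28
eef_pos: [0.5671, -0.062, 0.2589]
tool_rot: [-2.473, -1.937, 0.002]
force: [-1.0, -0.2, -2.9]
grip_width: 0.037
grip_force: 60.6
```

```bash
python3 - <<'E'
from h import *
import pickle
st(); c=cam('wrist'); pickle.dump(c,open('w2.pkl','wb'))
P,uv=tops(c,(.113,.126),(.576,.060),.02); print(len(P),P.min(0),P.max(0),P.mean(0),np.median(P,0), uv.min(0),uv.max(0))
for n in('top','side'):
    d=cam(n); pickle.dump(d,open(n+'2.pkl','wb'))
u0,v0=uv.mean(0).astype(int)
save(c,'wr2.png'); a=c['frame'][max(v0-60,0):v0+60,u0-80:u0+80,::-1]
cv2.imwrite('pics/wr2c.png',np.vstack([cv2.resize(c['frame'][:,:,::-1],(400,300)).copy() if 0 else cv2.resize(a,None,fx=4,fy=4,interpolation=cv2.INTER_CUBIC)]))
print(u0,v0)
if len(P)>10:
    r=cv2.minAreaRect((P[P[:,2]>.117][:,:2]*1000).astype(np.float32)); print(r)
E
```

```text
t 5.275 p [ 0.5671 -0.062   0.2589] yaw y -13.88 zt [-1.2e-03 -9.0e-04 -1.0e+00] F [-1.02 -0.18 -2.86] T [-0.061 -0.036  0.012] w 0.037 gf 60.6 j7 [ 0.22  0.51 -0.24  1.73  0.15  0.92 -0.33]
824 [0.56342508 0.04908661 0.11305132] [0.58676299 0.07148238 0.12272059] [0.57532696 0.06028545 0.1203131 ] [0.57531979 0.0602383  0.12043833] [273  48] [309  86]
291 66
((575.1405029296875, 60.434783935546875), (19.174314498901367, 19.48983383178711), 18.60137939453125)
```

View pics/wr2c.png

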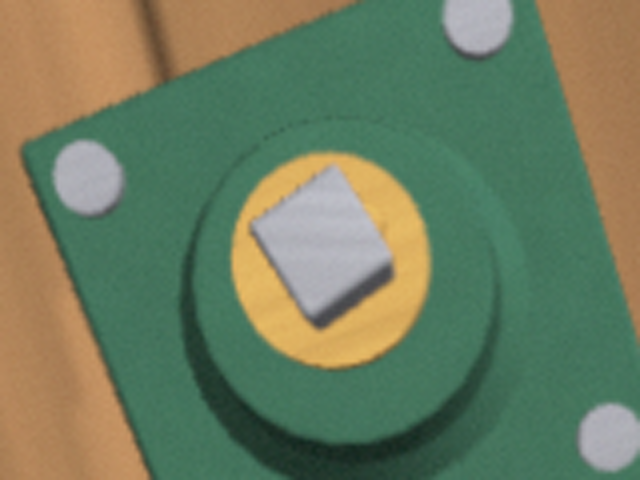

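The crop shows the drive's top face clearly, at about (290,62) in the wrist frame. The depth fit gives a 19.2 x 19.5 mm square at (0.5751, 0.0604), turned about +18.6°, with its top at z ≈ 0.1204. All of that fits the description. Moving above it.

Call:
{"fn": "play_rows", "kwargs": {"motion": [{"gripper": 1,"xyz": [0.1,1.5,0],"twist": [0,0,0]},{"gripper": 1,"xyz": [0.1,2.5,0],"twist": [0,0,0]},{"gripper": 1,"xyz": [0.1,3,-1],"twist": [0,0,0]},{"gripper": 1,"xyz": [0.2,2.5,-2],"twist": [0,0,0]},{"gripper": 1,"xyz": [0.2,1.8,-2.5],"twist": [0,0,0]},{"gripper": 1,"xyz": [0.1,1,-2.5],"twist": [0,0,0]},{"gripper": 1,"xyz": [0,0,-0.9],"twist": [0,0,0]},{"gripper": 1,"xyz": [0,0,0],"twist": [0,0,0]}]}}

```text
time_s: 6.42
eef_pos: [0.5753, 0.0625, 0.17]
tool_rot: [-2.471, -1.939, 0.002]
force: [0.1, -0.4, -2.5]
grip_width: 0.0366
grip_force: 60.5
```

```bash
python3 - <<'E'
from h import *
st()
ims=[]
for n,b in (('top',(283,185,363,245)),('side',(281,190,361,250)),('wrist',(200,120,440,300))):
    c=cam(n); im=c['frame'][b[1]:b[3],b[0]:b[2],::-1]; ims.append(cv2.resize(im,(400,300),interpolation=cv2.INTER_CUBIC))
cv2.imwrite('pics/a3.png',np.vstack([np.hstack(ims[:2]),np.hstack([ims[2],0*ims[2]])]))
E
```

```text
t 6.425 p [0.5753 0.0625 0.17  ] yaw y -13.77 zt [-1.1e-03 -4.0e-04 -1.0e+00] F [ 0.13 -0.44 -2.53] T [ 0.048 -0.006  0.013] w 0.0366 gf 60.5 j7 [-0.01  0.63 -0.22  1.79  0.19  0.74 -0.58]
```

View pics/a3.png

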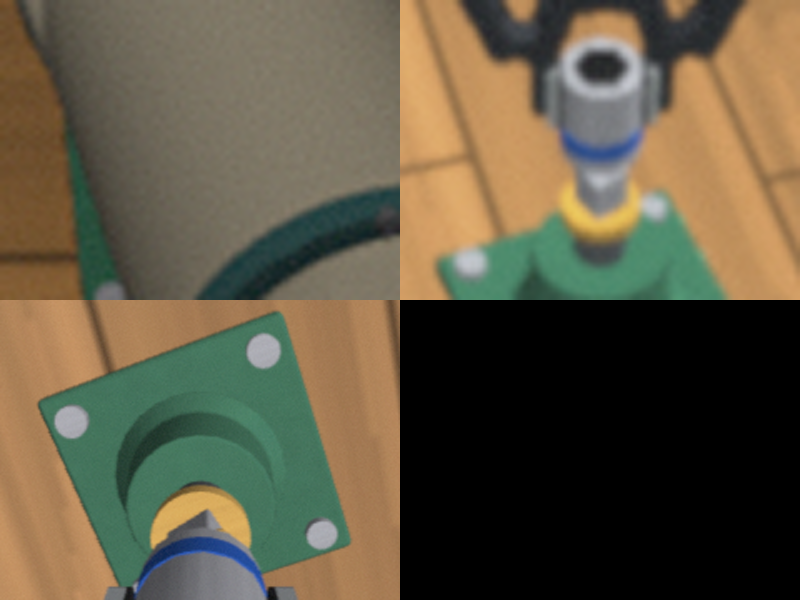

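```bash
python3 - <<'E'
from h import *
import pickle
for k in range(3): st()
def fit(P,zlo):
    r=cv2.minAreaRect((P[P[:,2]>zlo][:,:2]*1000).astype(np.float32)); print(len(P),P.max(0)[2],r)
d=pickle.load(open('side.pkl','rb')); fit(tops(d,(.11,.13),(.576,.06),.02)[0],.1175)
d=pickle.load(open('side2.pkl','rb')); fit(tops(d,(.11,.13),(.576,.06),.02)[0],.1175)
c=cam('side'); P,_=tops(c,(.178,.192),(.5755,.061),.024); 
for z in(.183,.1845): 
    q=P[P[:,2]>z][:,:2]*1000; print(z,len(q),cv2.minEnclosingCircle(q.astype(np.float32)))
c=cam('wrist'); P,_=tops(c,(.13,.2),(.5755,.061),.025); print(len(P),P.min(0),P.max(0))
E
```

```text
t 6.575 p [0.5763 0.0621 0.1713] yaw y -13.82 zt [ 0.0019  0.     -1.    ] F [ 0.1   0.09 -2.81] T [-0.012 -0.051 -0.051] w 0.0362 gf 60.5 j7 [-0.01  0.63 -0.22  1.79  0.19  0.74 -0.58]
t 6.575 p [0.5763 0.0621 0.1713] yaw y -13.82 zt [ 0.0019  0.     -1.    ] F [ 0.1   0.09 -2.81] T [-0.012 -0.051 -0.051] w 0.0362 gf 60.5 j7 [-0.01  0.63 -0.22  1.79  0.19  0.74 -0.58]
t 6.575 p [0.5763 0.0621 0.1713] yaw y -13.82 zt [ 0.0019  0.     -1.    ] F [ 0.1   0.09 -2.81] T [-0.012 -0.051 -0.051] w 0.0362 gf 60.5 j7 [-0.01  0.63 -0.22  1.79  0.19  0.74 -0.58]
84 0.1243020258961185 ((576.2659912109375, 59.818294525146484), (18.85416603088379, 20.04031753540039), 14.657716751098633)
26 0.1237444707250176 ((569.12890625, 58.912384033203125), (19.27841567993164, 5.863718509674072), 87.8501205444336)
0.183 182 ((573.9918212890625, 58.69468688964844), 22.66417694091797)
0.1845 163 ((573.934326171875, 58.90972137451172), 22.578535079956055)
12104 [0.55275656 0.04312225 0.13504553] [0.59987972 0.08151834 0.19997214]
```

Call:
{"fn": "play_rows", "kwargs": {"motion": [{"gripper": 1,"xyz": [-0.05,-0.12,-0.4],"twist": [0,0,0]},{"gripper": 1,"xyz": [0,0,-0.4],"twist": [0,0,0]},{"gripper": 1,"xyz": [0,0,-0.3],"twist": [0,0,0]},{"gripper": 1,"xyz": [0,0,-0.2],"twist": [0,0,0]},{"gripper": 1,"xyz": [0,0,0],"twist": [0,0,0]}]}}

```text
time_s: 7.3
eef_pos: [0.575, 0.0615, 0.1571]
tool_rot: [-2.471, -1.939, 0.0]
force: [-0.0, 0.5, -3.3]
grip_width: 0.0369
grip_force: 60.5
```

Call:
{"fn": "play_rows", "kwargs": {"motion": [{"gripper": 1,"xyz": [0,0,-0.2],"twist": [0,0,0]},{"gripper": 1,"xyz": [0,0,0],"twist": [0,0,0]}]}}

```text
time_s: 7.55
eef_pos: [0.5752, 0.0615, 0.1555]
tool_rot: [2.471, 1.939, 0.001]
force: [0.6, -0.1, -1.6]
grip_width: 0.0364
grip_force: 60.7
```

Call:
{"fn": "play_rows", "kwargs": {"motion": [{"gripper": 1,"xyz": [0,0,-0.2],"twist": [0,0,0]},{"gripper": 1,"xyz": [0,0,0],"twist": [0,0,0]}]}}

```text
time_s: 7.8
eef_pos: [0.5753, 0.0615, 0.1535]
tool_rot: [2.471, 1.939, 0.001]
force: [-0.7, -0.0, 1.2]
grip_width: 0.0362
grip_force: 60.9
```

Contact: net about 4 N. Now turning under light pressure.

Call:
{"fn": "play_rows", "kwargs": {"motion": [{"gripper": 1,"xyz": [0,-0.05,-0.1],"twist": [0,0,0]},{"gripper": 1,"xyz": [0,0,0],"twist": [0,0,4]},{"gripper": 1,"xyz": [0,0,0],"twist": [0,0,4]},{"gripper": 1,"xyz": [0,0,0],"twist": [0,0,0]}]}}

```text
time_s: 8.3
eef_pos: [0.5756, 0.0608, 0.1526]
tool_rot: [2.331, 2.106, 0.002]
force: [-0.0, -0.2, 2.5]
grip_width: 0.0365
grip_force: 61.0
```

```bash
python3 -c "
from h import *
st()"
```

```text
t 8.3 p [0.5756 0.0608 0.1526] yaw y -5.81 zt [ 1.1e-03  2.0e-04 -1.0e+00] F [-0.01 -0.15  2.46] T [-0.039 -0.097  0.06 ] w 0.0365 gf 61.0 j7 [ 0.01  0.66 -0.26  1.81  0.24  0.71 -0.48]
```

Call:
{"fn": "play_rows", "kwargs": {"motion": [{"gripper": 1,"xyz": [0,0,0],"twist": [0,0,4]},{"gripper": 1,"xyz": [0,0,0],"twist": [0,0,4]},{"gripper": 1,"xyz": [0,0,0],"twist": [0,0,0]}]}}

```text
time_s: 8.68
eef_pos: [0.5755, 0.0608, 0.1525]
tool_rot: [2.179, 2.262, 0.001]
force: [0.7, -0.5, 3.0]
grip_width: 0.0364
grip_force: 61.0
```

```bash
python3 -c "
from h import *
st()"
```

```text
t 8.675 p [0.5755 0.0608 0.1525] yaw y 2.13 zt [ 9.e-04  1.e-04 -1.e+00] F [ 0.72 -0.55  3.04] T [-0.055 -0.117 -0.018] w 0.0364 gf 61.0 j7 [ 0.03  0.66 -0.29  1.81  0.28  0.71 -0.37]
```

Call:
{"fn": "play_rows", "kwargs": {"motion": [{"gripper": 1,"xyz": [0,0,0],"twist": [0,0,4]},{"gripper": 1,"xyz": [0,0,0],"twist": [0,0,4]},{"gripper": 1,"xyz": [0,0,0],"twist": [0,0,0]}]}}

```text
time_s: 9.05
eef_pos: [0.5753, 0.0609, 0.1524]
tool_rot: [2.017, 2.408, 0.001]
force: [0.1, -0.0, 3.6]
grip_width: 0.0366
grip_force: 61.1
```

```bash
python3 -c "
from h import *
st()"
```

```text
t 9.05 p [0.5753 0.0609 0.1524] yaw y 10.1 zt [ 5.e-04  1.e-04 -1.e+00] F [ 0.12 -0.02  3.58] T [-0.141 -0.128  0.061] w 0.0366 gf 61.1 j7 [ 0.06  0.67 -0.33  1.81  0.31  0.72 -0.27]
```

The force rises as I turn positive, which means moving away from alignment, so I'm reversing.

Call:
{"fn": "play_rows", "kwargs": {"motion": [{"gripper": 1,"xyz": [0,0,0],"twist": [0,0,-6]},{"gripper": 1,"xyz": [0,0,0],"twist": [0,0,-6]},{"gripper": 1,"xyz": [0,0,0],"twist": [0,0,-6]},{"gripper": 1,"xyz": [0,0,0],"twist": [0,0,-6]},{"gripper": 1,"xyz": [0,0,0],"twist": [0,0,-4]},{"gripper": 1,"xyz": [0,0,0],"twist": [0,0,0]}]}}

```text
time_s: 9.8
eef_pos: [0.5756, 0.0612, 0.1524]
tool_rot: [2.538, 1.85, 0.002]
force: [2.7, -0.6, 1.4]
grip_width: 0.0368
grip_force: 60.9
```

Call:
{"fn": "play_rows", "kwargs": {"motion": [{"gripper": 1,"xyz": [0,0,0],"twist": [0,0,-3]},{"gripper": 1,"xyz": [0,0,0],"twist": [0,0,-3]},{"gripper": 1,"xyz": [0,0,0],"twist": [0,0,0]}]}}

```text
time_s: 10.18
eef_pos: [0.5755, 0.0611, 0.1524]
tool_rot: [2.63, 1.717, 0.002]
force: [1.5, 0.2, 0.6]
grip_width: 0.0366
grip_force: 60.9
```

```bash
python3 -c "
from h import *
st()"
```

```text
t 10.175 p [0.5755 0.0611 0.1524] yaw y -23.73 zt [ 1.e-03  2.e-04 -1.e+00] F [1.48 0.21 0.62] T [-0.021 -0.471  0.017] w 0.0366 gf 60.9 j7 [-0.05  0.65 -0.17  1.81  0.16  0.69 -0.72]
```

Call:
{"fn": "play_rows", "kwargs": {"motion": [{"gripper": 1,"xyz": [0,0,0],"twist": [0,0,-3]},{"gripper": 1,"xyz": [0,0,0],"twist": [0,0,-3]},{"gripper": 1,"xyz": [0,0,0],"twist": [0,0,0]}]}}

```text
time_s: 10.55
eef_pos: [0.5754, 0.0611, 0.1523]
tool_rot: [2.716, 1.578, 0.001]
force: [2.2, -0.5, -0.2]
grip_width: 0.0366
grip_force: 60.9
```

```bash
python3 -c "
from h import *
st()"
```

```text
t 10.55 p [0.5754 0.0611 0.1523] yaw y -29.68 zt [ 7.e-04  2.e-04 -1.e+00] F [ 2.24 -0.51 -0.24] T [ 0.058 -0.471  0.009] w 0.0366 gf 60.9 j7 [-0.07  0.65 -0.14  1.81  0.13  0.69 -0.79]
```

Call:
{"fn": "play_rows", "kwargs": {"motion": [{"gripper": 1,"xyz": [0.05,0,0],"twist": [0,0,-3]},{"gripper": 1,"xyz": [0,0,0],"twist": [0,0,-3]},{"gripper": 1,"xyz": [0,0,0],"twist": [0,0,0]}]}}

```text
time_s: 10.92
eef_pos: [0.5754, 0.061, 0.1521]
tool_rot: [-2.795, -1.435, 0.0]
force: [1.3, 0.3, -0.3]
grip_width: 0.0362
grip_force: 60.9
```

```bash
python3 -c "
from h import *
st()"
```

```text
t 10.925 p [0.5754 0.061  0.1521] yaw y -35.65 zt [-3.e-04  0.e+00 -1.e+00] F [ 1.26  0.3  -0.33] T [ 0.13  -0.328  0.003] w 0.0362 gf 60.9 j7 [-0.09  0.65 -0.11  1.81  0.1   0.69 -0.87]
```

Call:
{"fn": "play_rows", "kwargs": {"motion": [{"gripper": 1,"xyz": [0,0,0],"twist": [0,0,-3]},{"gripper": 1,"xyz": [0,0,0],"twist": [0,0,-2]},{"gripper": 1,"xyz": [0,0,0],"twist": [0,0,0]}]}}

```text
time_s: 11.3
eef_pos: [0.5756, 0.0611, 0.1521]
tool_rot: [-2.855, -1.31, 0.0]
force: [2.3, 0.8, -2.0]
grip_width: 0.0369
grip_force: 60.7
```

```bash
python3 -c "
from h import *
st()"
```

```text
t 11.3 p [0.5756 0.0611 0.1521] yaw y -40.69 zt [-1.e-04  1.e-04 -1.e+00] F [ 2.31  0.81 -2.  ] T [ 0.196 -0.566 -0.004] w 0.0369 gf 60.7 j7 [-0.1   0.65 -0.08  1.81  0.08  0.69 -0.94]
```

Call:
{"fn": "play_rows", "kwargs": {"motion": [{"gripper": 1,"xyz": [0.07,0.02,0],"twist": [0,0,-1]},{"gripper": 1,"xyz": [0,0,-0.2],"twist": [0,0,0]},{"gripper": 1,"xyz": [0,0,-0.1],"twist": [0,0,0]},{"gripper": 1,"xyz": [0,0,0],"twist": [0,0,0]}]}}

```text
time_s: 11.8
eef_pos: [0.5759, 0.061, 0.1491]
tool_rot: [-2.867, -1.284, 0.001]
force: [1.2, 0.3, -1.5]
grip_width: 0.0365
grip_force: 60.7
```

```bash
python3 -c "
from h import *
st()"
```

```text
t 11.8 p [0.5759 0.061  0.1491] yaw y -41.75 zt [-7.e-04 -2.e-04 -1.e+00] F [ 1.23  0.33 -1.52] T [ 0.046 -0.208  0.034] w 0.0365 gf 60.7 j7 [-0.11  0.65 -0.08  1.81  0.07  0.68 -0.95]
```

It is on the square: 3 mm deeper with almost no force. Pushing home while watching the force.

Call:
{"fn": "play_rows", "kwargs": {"motion": [{"gripper": 1,"xyz": [0.03,0,-0.2],"twist": [0,0,0]},{"gripper": 1,"xyz": [0,0,-0.2],"twist": [0,0,0]},{"gripper": 1,"xyz": [0,0,-0.2],"twist": [0,0,0]},{"gripper": 1,"xyz": [0,0,-0.2],"twist": [0,0,0]},{"gripper": 1,"xyz": [0,0,0],"twist": [0,0,0]}]}}

```text
time_s: 12.42
eef_pos: [0.5765, 0.0611, 0.1414]
tool_rot: [2.867, 1.284, -0.0]
force: [-1.1, -1.1, 1.4]
grip_width: 0.0367
grip_force: 60.8
```

```bash
python3 -c "
from h import *
st()"
```

```text
t 12.425 p [0.5765 0.0611 0.1414] yaw y -41.75 zt [-1.e-04 -1.e-04 -1.e+00] F [-1.11 -1.13  1.37] T [-0.034  0.212  0.014] w 0.0367 gf 60.8 j7 [-0.11  0.67 -0.08  1.82  0.08  0.66 -0.95]
```

Call:
{"fn": "play_rows", "kwargs": {"motion": [{"gripper": 1,"xyz": [0,0,-0.2],"twist": [0,0,0]},{"gripper": 1,"xyz": [0,0,-0.2],"twist": [0,0,0]},{"gripper": 1,"xyz": [0,0,0],"twist": [0,0,0]}]}}

```text
time_s: 12.8
eef_pos: [0.5766, 0.0611, 0.1376]
tool_rot: [2.867, 1.284, 0.0]
force: [-2.1, 0.1, 6.3]
grip_width: 0.0364
grip_force: 61.1
```

```bash
python3 -c "
from h import *
st()"
```

```text
t 12.8 p [0.5766 0.0611 0.1376] yaw y -41.75 zt [ 2.e-04 -0.e+00 -1.e+00] F [-2.14  0.08  6.29] T [-0.113  0.438  0.071] w 0.0364 gf 61.1 j7 [-0.11  0.67 -0.07  1.82  0.08  0.66 -0.95]
```

Call:
{"fn": "play_rows", "kwargs": {"motion": [{"gripper": 1,"xyz": [-0.05,0,-0.1],"twist": [0,0,0]},{"gripper": 1,"xyz": [0,0,-0.05],"twist": [0,0,0]},{"gripper": 1,"xyz": [0,0,0],"twist": [0,0,0]}]}}

```text
time_s: 13.18
eef_pos: [0.5766, 0.0611, 0.1364]
tool_rot: [2.867, 1.284, 0.002]
force: [-2.2, -1.3, 7.1]
grip_width: 0.0366
grip_force: 61.3
```

```bash
python3 -c "
from h import *
st()"
```

```text
t 13.175 p [0.5766 0.0611 0.1364] yaw y -41.76 zt [ 1.3e-03  1.0e-04 -1.0e+00] F [-2.16 -1.3   7.07] T [-0.11   0.392  0.073] w 0.0366 gf 61.3 j7 [-0.11  0.67 -0.07  1.82  0.08  0.65 -0.95]
```

Call:
{"fn": "play_rows", "kwargs": {"motion": [{"gripper": 1,"xyz": [0,0,-0.1],"twist": [0,0,0]},{"gripper": 1,"xyz": [0,0,0],"twist": [0,0,0]}]}}

```text
time_s: 13.42
eef_pos: [0.5766, 0.0612, 0.1355]
tool_rot: [2.867, 1.284, 0.002]
force: [-2.2, -1.0, 8.5]
grip_width: 0.0365
grip_force: 61.3
```

Call:
{"fn": "play_rows", "kwargs": {"motion": [{"gripper": 1,"xyz": [-0.04,-0.02,-0.1],"twist": [0,0,0]},{"gripper": 1,"xyz": [0,0,0],"twist": [0,0,0]}]}}

```text
time_s: 13.68
eef_pos: [0.5761, 0.0611, 0.1337]
tool_rot: [2.867, 1.284, 0.002]
force: [1.7, -0.9, -0.7]
grip_width: 0.0366
grip_force: 61.1
```

Call:
{"fn": "play_rows", "kwargs": {"motion": [{"gripper": 1,"xyz": [0,0,-0.1],"twist": [0,0,0]},{"gripper": 1,"xyz": [0,0,0],"twist": [0,0,0]}]}}

```text
time_s: 13.92
eef_pos: [0.5761, 0.0611, 0.1327]
tool_rot: [2.867, 1.284, 0.001]
force: [0.8, 0.9, 0.5]
grip_width: 0.0365
grip_force: 61.1
```

Clicked: the force dropped and the mouth is about 22 mm on. A short press to seat it, then a gentle pull.

Call:
{"fn": "play_rows", "kwargs": {"motion": [{"gripper": 1,"xyz": [0,0,-0.1],"twist": [0,0,0]},{"gripper": 1,"xyz": [0,0,-0.1],"twist": [0,0,0]},{"gripper": 1,"xyz": [0,0,0],"twist": [0,0,0]},{"gripper": 1,"xyz": [0,0,0],"twist": [0,0,0]}]}}

```text
time_s: 14.42
eef_pos: [0.576, 0.0611, 0.131]
tool_rot: [2.867, 1.284, 0.001]
force: [1.3, 0.4, 2.6]
grip_width: 0.0366
grip_force: 61.1
```

Call:
{"fn": "play_rows", "kwargs": {"motion": [{"gripper": 1,"xyz": [-0.02,0,0.15],"twist": [0,0,0]},{"gripper": 1,"xyz": [0,0,0.15],"twist": [0,0,0]},{"gripper": 1,"xyz": [0,0,0.15],"twist": [0,0,0]},{"gripper": 1,"xyz": [0,0,0.15],"twist": [0,0,0]},{"gripper": 1,"xyz": [0,0,0.1],"twist": [0,0,0]},{"gripper": 1,"xyz": [0,0,0],"twist": [0,0,0]}]}}

```text
time_s: 15.18
eef_pos: [0.5757, 0.061, 0.1377]
tool_rot: [2.867, 1.284, 0.001]
force: [4.4, 1.0, -5.2]
grip_width: 0.0364
grip_force: 60.8
```

```bash
python3 -c "
from h import *
st()"
```

```text
t 15.175 p [0.5757 0.061  0.1377] yaw y -41.75 zt [ 6.e-04  1.e-04 -1.e+00] F [ 4.39  1.05 -5.22] T [ 0.193 -1.066  0.014] w 0.0364 gf 60.8 j7 [-0.11  0.67 -0.07  1.82  0.08  0.65 -0.95]
```

Call:
{"fn": "play_rows", "kwargs": {"motion": [{"gripper": 1,"xyz": [0.05,0,0.1],"twist": [0,0,0]},{"gripper": 1,"xyz": [0,0,0.1],"twist": [0,0,0]},{"gripper": 1,"xyz": [0,0,0.1],"twist": [0,0,0]},{"gripper": 1,"xyz": [0,0,0],"twist": [0,0,0]}]}}

```text
time_s: 15.68
eef_pos: [0.5758, 0.061, 0.1407]
tool_rot: [-2.867, -1.284, 0.0]
force: [5.2, 1.2, -7.9]
grip_width: 0.0367
grip_force: 60.6
```

```bash
python3 -c "
from h import *
st()"
```

```text
t 15.675 p [0.5758 0.061  0.1407] yaw y -41.75 zt [-3.e-04  1.e-04 -1.e+00] F [ 5.2   1.15 -7.88] T [ 0.191 -0.987  0.04 ] w 0.0367 gf 60.6 j7 [-0.11  0.67 -0.08  1.82  0.08  0.66 -0.95]
```

Call:
{"fn": "play_rows", "kwargs": {"motion": [{"gripper": 1,"xyz": [0,0,0.1],"twist": [0,0,0]},{"gripper": 1,"xyz": [0,0,0.05],"twist": [0,0,0]},{"gripper": 1,"xyz": [0,0,0],"twist": [0,0,0]},{"gripper": 1,"xyz": [0,0,0],"twist": [0,0,0]},{"gripper": 1,"xyz": [0,0,0],"twist": [0,0,0]},{"gripper": 1,"xyz": [0,0,0],"twist": [0,0,0]}]}}

```text
time_s: 16.42
eef_pos: [0.5758, 0.061, 0.1422]
tool_rot: [-2.867, -1.284, 0.0]
force: [5.0, 1.9, -8.3]
grip_width: 0.0366
grip_force: 60.8
```

```bash
python3 - <<'E'
from h import *
import pickle
st(); c=cam('side'); s0=pickle.load(open('side.pkl','rb'))
ims=[cv2.resize(k['frame'][190:270,281:361,::-1],(400,400),interpolation=cv2.INTER_CUBIC) for k in (s0,c)]
cv2.imwrite('pics/pull.png',np.hstack(ims)); st()
E
```

```text
t 16.425 p [0.5758 0.061  0.1422] yaw y -41.75 zt [-3.e-04  1.e-04 -1.e+00] F [ 5.04  1.9  -8.29] T [ 0.302 -0.946 -0.01 ] w 0.0366 gf 60.8 j7 [-0.11  0.66 -0.08  1.82  0.08  0.66 -0.95]
t 16.475 p [0.5758 0.061  0.1423] yaw y -41.75 zt [-3.e-04  0.e+00 -1.e+00] F [ 3.74  1.71 -8.81] T [ 0.302 -0.989  0.019] w 0.0367 gf 60.8 j7 [-0.11  0.66 -0.08  1.82  0.08  0.66 -0.95]
```

View pics/pull.png

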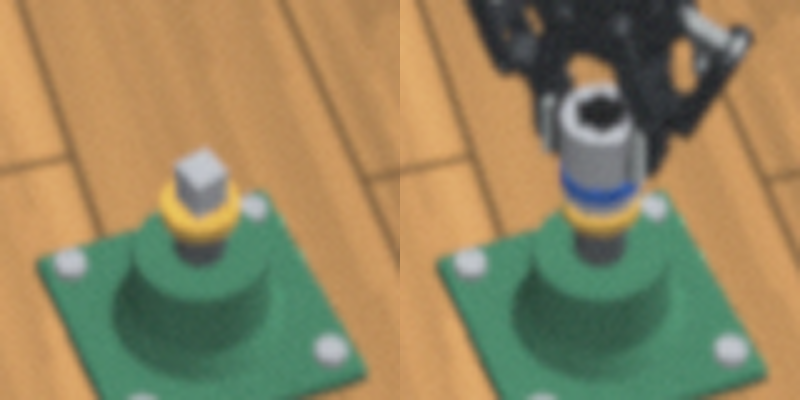

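```bash
python3 - <<'E'
from h import *
im=cv2.imread('pics/pull.png').astype(float)
for x0 in (0,400):
    for x in (185,195,200,205,215):
        col=im[150:280,x0+x]; d=col[:,2]-col[:,0]; v=np.nonzero(d>60)[0]; print(x,(v.max()+150) if len(v) else None,end=' ')
    print()
E
```

```text
185 238 195 240 200 240 205 240 215 238 
185 231 195 233 200 233 205 233 215 232
```

The collar is about 1.4 px higher than at rest, roughly 4.9 mm, which matches the force. Both say the spindle is lifted and locked. Letting it down, re-seating and releasing.

Call:
{"fn": "play_rows", "kwargs": {"motion": [{"gripper": 1,"xyz": [0,0,-0.2],"twist": [0,0,0]},{"gripper": 1,"xyz": [0,0,-0.2],"twist": [0,0,0]},{"gripper": 1,"xyz": [0,0,-0.2],"twist": [0,0,0]},{"gripper": 1,"xyz": [0,0,-0.2],"twist": [0,0,0]},{"gripper": 1,"xyz": [0,0,-0.2],"twist": [0,0,0]},{"gripper": 1,"xyz": [0,0,-0.1],"twist": [0,0,0]},{"gripper": 1,"xyz": [0,0,0],"twist": [0,0,0]}]}}

```text
time_s: 17.35
eef_pos: [0.5759, 0.061, 0.1316]
tool_rot: [2.867, 1.284, -0.0]
force: [1.5, 1.2, 1.9]
grip_width: 0.0363
grip_force: 61.0
```

Call:
{"fn": "play_rows", "kwargs": {"motion": [{"gripper": 1,"xyz": [0.02,0,0.1],"twist": [0,0,0]},{"gripper": 1,"xyz": [0,0,0],"twist": [0,0,0]}]}}

```text
time_s: 17.6
eef_pos: [0.576, 0.061, 0.1324]
tool_rot: [-2.867, -1.284, 0.0]
force: [1.3, 0.3, 1.4]
grip_width: 0.0362
grip_force: 61.0
```

Call:
{"fn": "play_rows", "kwargs": {"motion": [{"gripper": 0.5,"xyz": [0,0,0],"twist": [0,0,0]},{"gripper": 0.2,"xyz": [0,0,0],"twist": [0,0,0]},{"gripper": 0,"xyz": [0,0,0],"twist": [0,0,0]},{"gripper": 0,"xyz": [0,0,0],"twist": [0,0,0]},{"gripper": 0,"xyz": [0,0,0],"twist": [0,0,0]}]}}

```text
time_s: 18.23
eef_pos: [0.5761, 0.061, 0.1323]
tool_rot: [-2.867, -1.284, 0.0]
force: [-0.1, 1.0, 0.5]
grip_width: 0.0853
grip_force: 0.0
```

Call:
{"fn": "play_rows", "kwargs": {"motion": [{"gripper": 0,"xyz": [0,0,1],"twist": [0,0,0]},{"gripper": 0,"xyz": [0,0,2],"twist": [0,0,0]},{"gripper": 0,"xyz": [0,0,3],"twist": [0,0,0]},{"gripper": 0,"xyz": [0,0,3],"twist": [0,0,0]},{"gripper": 0,"xyz": [0,-1,2],"twist": [0,0,0]},{"gripper": 0,"xyz": [0,0,0],"twist": [0,0,0]},{"gripper": 0,"xyz": [0,0,0],"twist": [0,0,0]}]}}

```text
time_s: 19.1
eef_pos: [0.5757, 0.0513, 0.2418]
tool_rot: [-2.867, -1.284, 0.001]
force: [-0.3, 0.2, -0.1]
grip_width: 0.0851
grip_force: 0.0
```

```bash
python3 - <<'E'
from h import *
st(); c=cam('side'); w=cam('wrist')
a=cv2.resize(c['frame'][190:270,281:361,::-1],(400,400),interpolation=cv2.INTER_CUBIC); b=cv2.resize(w['frame'][80:380,170:470,::-1],(400,400))
cv2.imwrite('pics/end.png',np.hstack([a,b]))
P,_=tops(w,(.135,.16),(.576,.061),.03); print(len(P),P.min(0),P.max(0),np.median(P,0))
Q=P[P[:,2]>.142]; print(cv2.minEnclosingCircle((Q[:,:2]*1000).astype(np.float32)))
E
```

```text
t 19.1 p [0.5757 0.0513 0.2418] yaw y -41.75 zt [-9.e-04  2.e-04 -1.e+00] F [-0.26  0.19 -0.09] T [0.043 0.022 0.002] w 0.0851 gf 0.0 j7 [-0.08  0.53 -0.09  1.73  0.06  0.88 -0.92]
2439 [0.55702682 0.04188756 0.13500607] [0.59425189 0.07929607 0.15046012] [0.57678672 0.06183861 0.14800156]
((575.380126953125, 60.32624816894531), 19.045040130615234)
```

View pics/end.png

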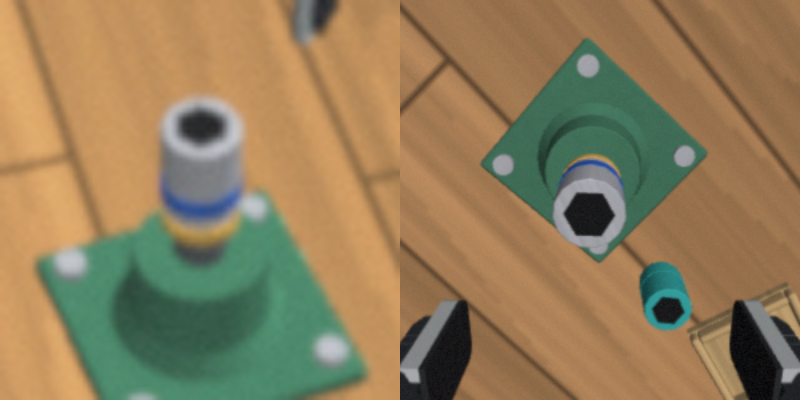

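The blue-banded socket stands upright on the drive, with its top at z = 0.148 (so the mouth is near 0.096 and it is home). It is centred at (0.5754, 0.0603) and released. Handing in.

```bash
python3 -c "
from h import *
print(ctrl.finish_job())"
```

```text
the job is handed in; nothing more can be done
None
```

The blue-banded socket is home on the drive past the click and was lifted about 4.8 mm above rest to prove the lock. I then let it back down and released it, and handed the job in at about 19 s; no verdict came back.

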